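# Fit the patio fan into its table-edge clamp

### The job

Move the little fan from its desk stand to the black clamp on the table edge: lift it straight out of the stand, slide its stem down into the clamp's socket past the spring plunger, and press it gently home until its orange stop collar sits on the socket's rim. Leave it upright and facing in over the table, towards you; do not force the clamp, and leave the stand and everything else on the table where it is.

Things in the scene. Friction and masses are not known exactly. Their poses are not given: they have to be found in the camera images.
- fan: white fan, 0.34 kg, balanced over its round steel stem; origin at the centre of the stem's foot, z up the stem, blows to its -x. Stem 16 mm thick, foot rounded over its lowest 10 mm to a 9 mm flat. An orange stop collar (32 mm across, 10 mm high) is locked on the stem where the last user set it, its underside anywhere from 34 to 66 mm above the foot: not measured, find the rim by feel
- fan_grip (a point): grip point on the stem axis, 125 mm above the foot, in the middle of the motor housing behind the guard: x -28 to 40 mm, 44 mm wide with flat sides (y -22 to 22 mm), 102 to 148 mm above the foot. Take it from above by the two flat sides. Under the housing a black cradle plate, 5 mm thick, juts out 12 mm beyond each flat side, its top 102 mm above the foot
- fan_front (a point): centre of the front face of the round guard (100 mm across, 28 mm deep), 56 mm from the stem axis towards the fan's -x, 125 mm above the foot
- stand: grey weighted desk stand of the fan, loose, 0.7 kg: disc 116 mm across, 12 mm thick, with an upright 34 mm tube; origin at the centre of its underside. The fan's foot rests in the tube 12 mm above the table; tube rim 40 mm above the table, bore 19 mm, no spring
- clamp: black plastic clamp fixed on the far table edge; origin on the axis of its upright socket at table-top height, z up, jaws reach to its -x over the table. Socket: 36 mm tube, 71 mm long, open below, bore 18 mm (1 mm of play around the stem). It takes at most 25 N of push
- clamp_mouth (a point): centre of the socket's mouth at its flat top rim, 35 mm above the table; mouth flared from the 18 mm bore to 24 mm over the top 4 mm; the stem goes straight down here until the stop collar sits on the rim
- plunger (a joint): side spring plunger, 16 mm below the mouth on the clamp's -y side, red knob outside: 0 with the socket empty, 0.0015 to 0.0045 m when the stem has pushed it back. Rounded nose 4.5 mm into the bore, 4 N at first, 6 to 9 N on the stem: a step of several newtons to ride over, then a steady drag that exceeds the fan's weight, so let go half-way the fan stays there
- mug: grey ceramic mug, 82 mm in diameter, 94 mm high, origin at the centre of its underside; leave alone
- dish: shallow glass dish, 140 mm in diameter, 32 mm high, origin at the centre of its underside; leave alone
- planter: empty aluminium planter box, 280 x 120 x 115 mm, origin at the centre of its underside; leave alone
- tongs: stainless tongs lying flat, 240 mm long along their x, 26 mm high; leave alone
- sunscreen: yellow bottle, 52 mm in diameter, 145 mm high, origin at the centre of its underside; leave alone
Things that resemble listed ones, but are neither listed nor needed, are in the scene too. What is shaped like the fan but purple is not meant.

How it is judged:
On the way, in this order (a step that is already met when the one before it is completed fails the run):
1. the fan is lifted clear of its desk stand (z of fan in the frame of stand above 0.045 m and contact force between fan and stand below 0.1 N), for 0.1 s.
2. the stem is in the clamp's socket and has pushed the spring plunger back (z of fan in the frame of clamp_mouth below -0.022 m and horizontal distance between fan and clamp_mouth below 0.004 m and value of joint plunger above 0.001 m), for 0.1 s.
At the end, for the whole second after the job is handed in: the fan rests in the clamp's socket, plunger pushed back over 1 mm, stop collar down on the rim (gap under 1.5 mm), stem upright within 0.06 rad, guard facing in over the table within 25 degrees, at rest; the stand upright within 40 mm of its place, the other things within 30 mm (z of collar_c0 in the frame of clamp_mouth below 0.0065 m and z of fan in the frame of clamp_mouth below -0.031 m and horizontal distance between fan and clamp_mouth below 0.004 m and angle between fan's own z axis and vertical below 0.06 rad and x of fan_front in the frame of clamp below -0.05 m and value of joint plunger above 0.001 m and linear speed of fan below 0.05 m/s and angle between stand's own z axis and vertical below 0.05 rad); the robot touches nothing.
It fails at once if the clamp is forced: the collar presses on the rim with more than 25 N, or all the fan's contacts in the clamp together pass 60 N (contact force between collar_c0 and clamp above 25 N or contact force between fan and clamp above 60 N).
It fails at once if the desk stand is dragged more than 40 mm (distance of stand from where it was at the start of the episode above 0.04 m).
It fails at once if another thing on the table is moved more than 30 mm (distance of any of mug, dish, planter, tongs, sunscreen from where it was at the start of the episode above 0.03 m).
It also fails if it takes over 56 s, if anything falls off the work surface, if the arm or the gripper's body presses on something with over 40 N, if the wrist force passes 120 N, or if a joint passes its speed limit or range.

### The arm

A 6-joint arm with a two-finger parallel gripper is mounted at the origin on the work surface. World frame = base frame: x ahead of the robot, y to its left, z up, the work surface at z = 0. Lengths are in m, angles in rad, forces in N, time in s.
With the tool pointing down it reaches from about 0.35 to 0.95 m from the base axis. Payload 17.4 kg.
Tool frame: the origin (TCP) lies between the finger pads; the fingertips stand 11 mm ahead of it and the grasp point (between the pads) lies 8 mm behind it; z points along the fingers, y is the direction in which the jaws open and shut (so a half turn about z gives the same grasp; the last joint's range is limited). The gripper opens to 93 mm and grips with 3 to 60 N. Pads are 15 mm wide; open, the fingers measure 128 mm over their backs; the gripper's body (75 mm by 188 mm) begins 65 mm behind the grasp point.
Start: joints at [1.302, 0.116, 1.442, -0, 1.584, -0.038], TCP at [0.154, 0.657, 0.23] pointing down, gripper open.
Joint ranges: [-2.83, 2.83], [-0.83, 2.19], [0.07, 2.5], [-1.14, 4.28], [0.01, 3], [-2.97, 2.97]. Speed limits (rad/s): [1.89, 1.89, 2.22, 3.14, 3.14, 3.14].

### API

Orientations are given as a rotation vector (axis times angle).
In Python, from station import manip gives the robot as it stands.
- The arm moves only by the shell command python3 -m crank 'ROWS'. ROWS is JSON, a list of rows, each an object with "claw": the opening, from 0 (shut) to 1 (fully open); "linear": the shift along the world's x, y, z in mm, a list of three; "angular": the turn, a rotation vector about the world's x, y, z in rad, a list of three. A call has 1 to 8 rows; each row is the pose to reach, as a shift and turn from the pose commanded when the call began; what a row does not reach only later rows make up. A row lasts 1/8 s, in which the tool goes at most 62.5 mm and 10.7 degrees, less where a joint would pass 70% of its speed; a pose out of reach is approached as far as the arm can. A call with a gripper value outside its range is refused whole. The fingers move at their own pace and stop on an object; the grip force is fixed at half the most. Time passes only in rows, so rows that repeat a pose let the fingers close. It gives the time, the measured TCP pose, the force and the opening at its end, in the units of the state.
- manip.get_state(): the state, without advancing time (a new reading comes with each control period).
- manip.capture(name): name is "scene" or "top"; returns a dict with "image" (384x512x3 uint8, red, green, blue), "K" (3x3 intrinsics, pixels), "world_from_camera" (4x4, takes a point from camera to world coordinates). Camera axes: x right, y down, z forward; pixel columns grow to the right and rows downward; lengths in m; the calibration is good to about 2 mm. A picture is of the moment at which its call begins. There is no depth.
- manip.finish_job(): hands the job in, once; it reports no verdict.
The state is a dict: "clock": time; "joint_positions": joint angles; "qvel": joint speeds; "joint_efforts": joint torques, N m; "position": TCP position; "tcp_rot": TCP orientation; "ft_force": force on the tool from outside, world axes, zero at the start; "ft_torque": the same for the moment, N m; "opening": finger opening in m.
Only numpy, scipy, OpenCV 4.12 (cv2) and the standard library are available. Lean on these libraries where they do the work, as an engineer would, in place of code of your own. Each camera call takes 0.05 s, during which the arm holds its last target. There are 200 camera calls.

## Working session

There is one attempt and no reset: what is moved stays moved. The work goes in short steps, Python scripts to look and compute and a shell command to move; the robot and the scene stay as the last step left them, time stands still between calls to the robot, and variables do not carry over. Pictures are saved under pics/ and viewed, about 8 in all and at most 12, crops included, and the job is handed in when it is done.

```bash
mkdir -p pics; python3 - <<'E'
from station import manip
import cv2, numpy as np, pickle
for n in ("scene","top"):
    c=manip.capture(n); cv2.imwrite(f"pics/{n}0.png",c["image"][:,:,::-1]); pickle.dump(c,open(f"{n}0.pkl","wb"))
    print(n,c["K"].round(1).tolist(),c["world_from_camera"].round(3).tolist())
print(manip.get_state())
E
```

```text
scene [[350.5, 0.0, 253.0], [0.0, 350.5, 190.2], [0.0, 0.0, 1.0]] [[-0.802, 0.411, -0.433, 0.877], [0.597, 0.563, -0.572, 0.56], [0.008, -0.717, -0.697, 0.797], [0.0, 0.0, 0.0, 1.0]]
top [[382.5, 0.0, 252.0], [0.0, 382.5, 190.5], [0.0, 0.0, 1.0]] [[0.009, -0.999, 0.051, 0.392], [-1.0, -0.009, -0.007, 0.026], [0.007, -0.051, -0.999, 1.231], [0.0, 0.0, 0.0, 1.0]]
{'clock': 0.1, 'joint_positions': array([ 1.30222767e+00,  1.16453092e-01,  1.44220801e+00, -8.67014131e-06,
        1.58399450e+00, -3.77867893e-02]), 'qvel': array([-0.00226447, -0.00122661, -0.00131698,  0.00175266,  0.00366554,
       -0.00126062]), 'joint_efforts': array([ 5.97580311e-04, -7.22891593e+01, -6.23861718e+01,  7.80822826e-02,
        2.26205809e-02, -6.15844851e-05]), 'position': array([0.15435514, 0.65693665, 0.2289629 ]), 'tcp_rot': array([-3.61689809e-01, -3.12054754e+00,  1.65213128e-03]), 'ft_force': array([-0.75891902, -0.40705194, -0.57693558]), 'ft_torque': array([0.04609256, 0.00715386, 0.00435808]), 'opening': 0.09288809842416296}
```

View pics/scene0.png

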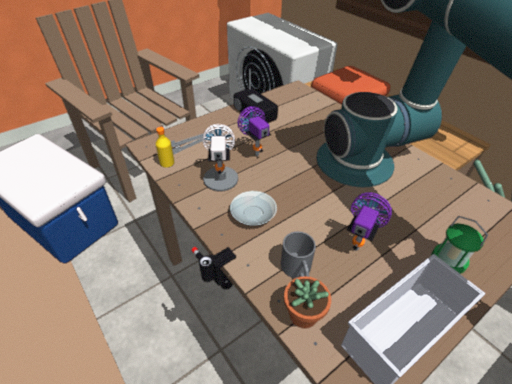

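View pics/top0.png

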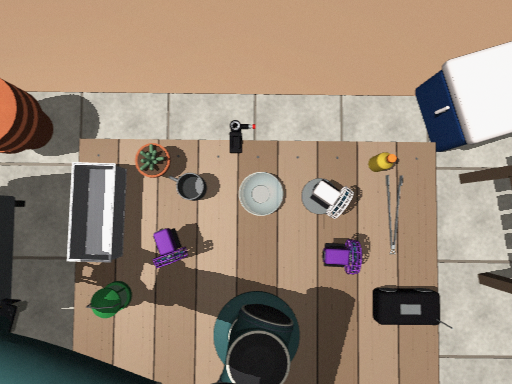

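The scene has three fan-shaped objects. The white one is at scene (218,150), top (328,195), in the grey stand. The purple ones are at scene (255,125) and (368,220), top (343,257) and (168,243), and aren't meant. The black clamp is at scene (208,268), top (237,130), with its red knob towards -y. I'll confirm the white fan and the clamp in an enlarged crop.

```bash
python3 - <<'E'
import cv2, numpy as np
s=cv2.imread("pics/scene0.png"); t=cv2.imread("pics/top0.png")
f=lambda im,x,y,w,h,k: cv2.resize(im[y:y+h,x:x+w],(w*k,h*k),interpolation=cv2.INTER_CUBIC)
a=f(s,190,120,66,74,6); b=f(t,292,170,66,74,6); c=f(s,180,235,66,50,6)[:150*2]; d=f(t,212,105,66,50,6)
im=np.vstack([np.hstack([a,b]),np.hstack([c,d])])
im=cv2.resize(im,None,fx=.8,fy=.8,interpolation=cv2.INTER_AREA);print(im.shape)
cv2.imwrite("pics/crop0.png",im)
E
```

```text
(595, 634, 3)
```

View pics/crop0.png

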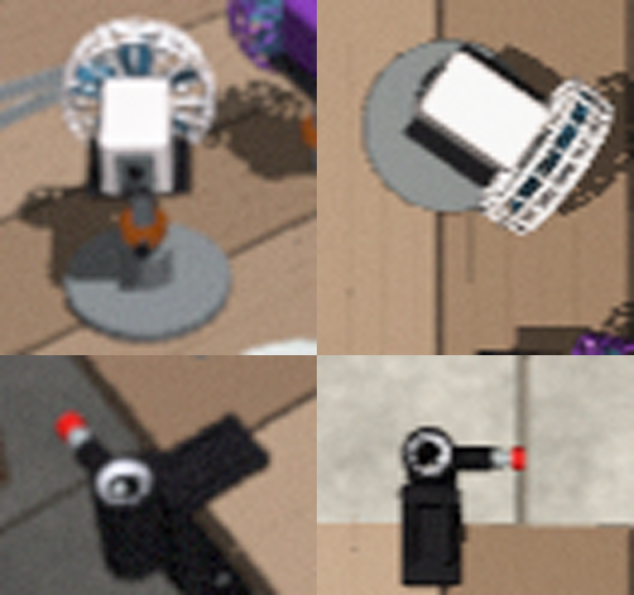

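The crop confirms it: the white fan with the orange collar in the grey stand is the one meant, and the clamp mouth shows as a light ring. Next I'll take measurements.

```bash
cat > h.py <<'E'
import numpy as np, cv2, pickle
def load(n): return pickle.load(open(n,"rb"))
def ray(c,p):
    d=np.linalg.inv(c["K"])@[p[0],p[1],1.]; W=c["world_from_camera"]; return W[:3,3],W[:3,:3]@d
def plane(c,p,z):
    o,d=ray(c,p); return o+d*(z-o[2])/d[2]
def proj(c,P):
    W=c["world_from_camera"]; q=W[:3,:3].T@(np.asarray(P)-W[:3,3]); q=c["K"]@q; return q[:2]/q[2]
def tri(c1,p1,c2,p2):
    (o1,d1),(o2,d2)=ray(c1,p1),ray(c2,p2)
    s=np.linalg.lstsq(np.c_[d1,-d2],o2-o1,rcond=None)[0]
    a,b=o1+d1*s[0],o2+d2*s[1]; return (a+b)/2,np.linalg.norm(a-b)
def blob(m,x0,y0,x1,y1):
    k=np.zeros_like(m); k[y0:y1,x0:x1]=m[y0:y1,x0:x1]
    cs,_=cv2.findContours(k,cv2.RETR_EXTERNAL,cv2.CHAIN_APPROX_NONE); return max(cs,key=cv2.contourArea)
E
python3 - <<'E'
from h import *
s,t=load("scene0.pkl"),load("top0.pkl")
def masks(c):
    im=c["image"]; h=cv2.cvtColor(im,cv2.COLOR_RGB2HSV); return im,h
# clamp ring: bright within dark clamp
for n,c,(x0,y0,x1,y1) in (("scene",s,(198,255,214,269)),("top",t,(228,118,243,133))):
    im,h=masks(c); g=cv2.cvtColor(im,cv2.COLOR_RGB2GRAY)
    print(n);print(g[y0:y1,x0:x1])
# stand disc in both views, grey low saturation
im,h=masks(t)
m=((h[...,1]<70)&(h[...,2]>90)&(h[...,2]<170)).astype(np.uint8)*255
k=blob(m,298,174,332,220); print("top disc",cv2.boundingRect(k),cv2.minEnclosingCircle(k))
(cx,cy),r=cv2.minEnclosingCircle(k); print(plane(t,(cx,cy),.012), r)
w=((h[...,1]<25)&(h[...,2]>235)).astype(np.uint8)*255
k=blob(w,306,174,360,220); R=cv2.minAreaRect(k); print("white",R,cv2.contourArea(k))
print([plane(t,p,.160).round(4).tolist() for p in cv2.boxPoints(R)])
for p in ((462,52),(420,118),(505,170),(553,105)):
    print(plane(t,(292+(p[0]-316.8)/4.8-.4,170+p[1]/4.8-.4),.160).round(4))
im,h=masks(s)
for n,c in (("s",s),("t",t)):
    im,h=masks(c); m=((h[...,0]<15)&(h[...,1]>180)&(h[...,2]>80)).astype(np.uint8)*255
    if n=="s": k=blob(m,205,150,232,185); M=cv2.moments(k); print("collar scene",M["m10"]/M["m00"],M["m01"]/M["m00"],cv2.boundingRect(k))
    r=((h[...,0]<6)|(h[...,0]>174))&(h[...,1]>180)&(h[...,2]>120)
    print("red",[ (xs.mean(),ys.mean()) for ys,xs in [np.nonzero(r[100:270,185:265])]])
E
```

```text
scene
[[ 24  29  29  29  40  69  80  73  64  59  55  43  36  32  41  43]
 [ 27  33  32  27  37  67  93 105 102  86  63  39  31  34  28  30]
 [ 22  31  24  42  89 156 195 205 199 180 146 101  60  30  31  30]
 [ 36  25  41 107 179 231 247 247 241 234 210 178 124  47  35  25]
 [ 51  33  88 174 230 233 224 217 206 196 188 197 162  82  36  32]
 [ 53  48 132 205 217 169 107  80  69  69 103 148 149  96  42  29]
 [ 56  57 145 198 161  90 115 113  43  16  60 124 131  83  35  25]
 [ 67  58 127 178 135 113 182 164  81  23  41 122 125  67  27  27]
 [ 78  52  97 150 131 123 159 136  70  34  63 115 107  47  23  24]
 [ 80  46  51 114 125 110 115 102  75  84  94  73  47  27  24  15]
 [ 83  54  25  52 100 119 123 119  99 101  87  41  27  20  16  12]
 [ 94  63  20  27  41  48  50  47  38  46  39  26  17  19  27  16]
 [ 91  70  24  10  18  16  29  20  19  28  18  17  16  19  25  21]
 [ 96  72  33  19  18  17  24   9  16  19  27  20  23  22  23  26]]
top
[[190 199 199 198 193 195 197 195 201 204 201 200 201 204 203]
 [191 197 196 194 195 195 194 191 195 201 203 201 203 199 198]
 [190 196 194 190 155  78
[... 738 characters left out ...]
31  33  26  25  28  22  25  24  23  23  21  24 143 200]]
top disc (301, 178, 31, 37) ((318.9172668457031, 196.5647430419922), 18.819049835205078)
[ 0.43695225 -0.19549219  0.012     ] 18.819049835205078
white ((326.6153869628906, 192.57691955566406), (22.188007354736328, 13.590154647827148), 33.6900634765625) 276.0
[[0.4439, -0.1536, 0.16], [0.4759, -0.1748, 0.16], [0.4418, -0.2267, 0.16], [0.4099, -0.2055, 0.16]]
[ 0.4769 -0.1768  0.16  ]
[ 0.438  -0.1522  0.16  ]
[ 0.4081 -0.2019  0.16  ]
[ 0.4463 -0.2301  0.16  ]
collar scene 218.6282051282051 167.69230769230768 (215, 164, 9, 7)
red [(np.float64(8.76923076923077), np.float64(148.69230769230768))]
red [(np.float64(68.5), np.float64(26.0))]
```

```bash
python3 - <<'E'
from h import *
s,t=load("scene0.pkl"),load("top0.pkl")
print("mouth", tri(s,(205.3,261.2),t,(235.3,125.4)), plane(t,(235.3,125.4),.035), plane(s,(205.3,261.2),.035))
kt=(253.5,126); ks=(193.8,248.7); print("knob",tri(s,(ks[0]+.0,ks[1]+.0),t,kt))
print("jaw front", plane(t,(235.5,152),.035))
E
python3 -m crank '[{"claw":1,"linear":[296,-357,30],"angular":[0,0,-1.2]},{"claw":1,"linear":[296,-357,30],"angular":[0,0,-1.2]},{"claw":1,"linear":[296,-357,30],"angular":[0,0,-1.2]},{"claw":1,"linear":[296,-357,30],"angular":[0,0,-1.2]},{"claw":1,"linear":[296,-357,30],"angular":[0,0,-1.2]},{"claw":1,"linear":[296,-357,30],"angular":[0,0,-1.2]},{"claw":1,"linear":[296,-357,30],"angular":[0,0,-1.2]},{"claw":1,"linear":[296,-357,30],"angular":[0,0,-1.2]}]'
```

```text
mouth (array([0.65897663, 0.07287483, 0.03430524]), np.float64(0.0008538584239531897)) [0.6584694  0.07309812 0.035     ] [0.65949359 0.07302415 0.035     ]
knob (array([0.66017508, 0.0149261 , 0.02537032]), np.float64(0.0020680199952956913))
jaw front [0.57393521 0.07150889 0.035     ]
clock: 1.1
position: [0.4519, 0.2977, 0.2597]
tcp_rot: [2.065, 2.367, -0.0]
ft_force: [0.5, 0.8, -0.6]
opening: 0.0929
```

```bash
python3 -m crank '[{"claw":1,"linear":[-13,-493,0],"angular":[0,0,-0.716]},{"claw":1,"linear":[-13,-493,0],"angular":[0,0,-0.716]},{"claw":1,"linear":[-13,-493,0],"angular":[0,0,-0.716]},{"claw":1,"linear":[-13,-493,0],"angular":[0,0,-0.716]},{"claw":1,"linear":[-13,-493,0],"angular":[0,0,-0.716]},{"claw":1,"linear":[-13,-493,0],"angular":[0,0,-0.716]},{"claw":1,"linear":[-13,-493,0],"angular":[0,0,-0.716]},{"claw":1,"linear":[-13,-493,0],"angular":[0,0,-0.716]}]'
python3 - <<'E'
from station import manip
from h import *
im=[]
for n,(x,y,w,h) in (("scene",(160,60,120,140)),("top",(270,130,120,140))):
    c=manip.capture(n); a=c["image"][y:y+h,x:x+w,::-1]; im.append(cv2.resize(a,None,fx=3.3,fy=3.3,interpolation=cv2.INTER_CUBIC))
cv2.imwrite("pics/above.png",np.hstack(im))
s=manip.get_state(); print(s["position"],s["tcp_rot"],s["ft_force"])
E
```

```text
clock: 2.1
position: [0.4368, -0.1951, 0.2596]
tcp_rot: [2.761, 1.498, 0.0]
ft_force: [1.4, -0.1, 0.9]
opening: 0.0932
[ 0.4365546  -0.19693796  0.25892999] [-2.76407273e+00 -1.49225378e+00  2.10337313e-03] [ 1.16667753  0.99929293 -0.65254652]
```

View pics/above.png

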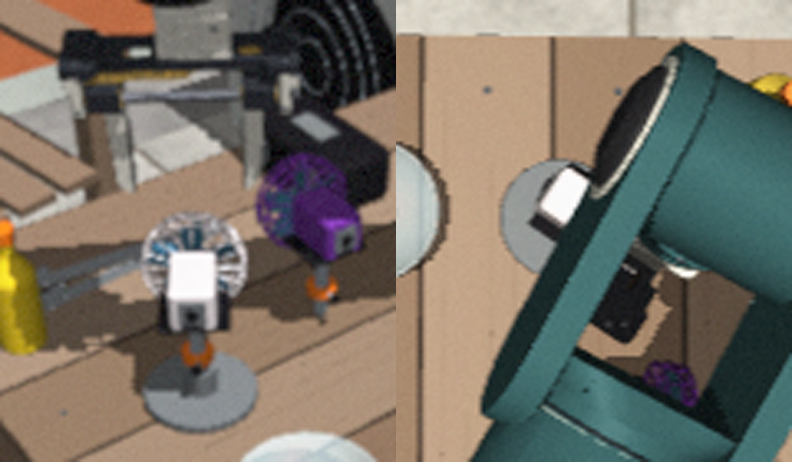

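The gripper sits squarely over the white fan, with the housing at scene crop (190,275) between the fingers and the jaws along its flat sides. Descending.

```bash
python3 -m crank '[{"claw":1,"linear":[2,0,-30],"angular":[0,0,0]},{"claw":1,"linear":[2,0,-60],"angular":[0,0,0]},{"claw":1,"linear":[2,0,-85],"angular":[0,0,0]},{"claw":1,"linear":[2,0,-105],"angular":[0,0,0]},{"claw":1,"linear":[2,0,-120],"angular":[0,0,0]},{"claw":1,"linear":[2,0,-128],"angular":[0,0,0]},{"claw":1,"linear":[2,0,-128],"angular":[0,0,0]},{"claw":1,"linear":[2,0,-128],"angular":[0,0,0]}]'
python3 -m crank '[{"claw":0.7,"linear":[0,0,0],"angular":[0,0,0]},{"claw":0.6,"linear":[0,0,0],"angular":[0,0,0]},{"claw":0.5,"linear":[0,0,0],"angular":[0,0,0]},{"claw":0.3,"linear":[0,0,0],"angular":[0,0,0]},{"claw":0.3,"linear":[0,0,0],"angular":[0,0,0]},{"claw":0.3,"linear":[0,0,0],"angular":[0,0,0]}]'
```

```text
clock: 3.2
position: [0.4397, -0.193, 0.1324]
tcp_rot: [2.76, 1.499, 0.001]
ft_force: [-0.2, 0.1, 0.6]
opening: 0.0931
clock: 3.95
position: [0.4394, -0.1929, 0.1316]
tcp_rot: [-2.761, -1.499, 0.0]
ft_force: [-0.4, 0.5, -0.9]
opening: 0.0443
```

```bash
python3 -m crank '[{"claw":0.3,"linear":[0,0,5],"angular":[0,0,0]},{"claw":0.3,"linear":[0,0,12],"angular":[0,0,0]},{"claw":0.3,"linear":[0,0,22],"angular":[0,0,0]},{"claw":0.3,"linear":[0,0,34],"angular":[0,0,0]},{"claw":0.3,"linear":[0,0,50],"angular":[0,0,0]},{"claw":0.3,"linear":[0,0,80],"angular":[0,0,0]},{"claw":0.3,"linear":[0,0,110],"angular":[0,0,0]},{"claw":0.3,"linear":[0,0,110],"angular":[0,0,0]}]'
python3 - <<'E'
from station import manip
from h import *
im=[]
for n,(x,y,w,h) in (("scene",(160,40,120,150)),("top",(270,130,120,150))):
    c=manip.capture(n); pickle.dump(c,open(n+"1.pkl","wb")); a=c["image"][y:y+h,x:x+w,::-1]; im.append(cv2.resize(a,None,fx=3.3,fy=3.3,interpolation=cv2.INTER_CUBIC))
cv2.imwrite("pics/lift.png",np.hstack(im))
s=manip.get_state(); print(s["position"],s["tcp_rot"],s["ft_force"])
E
```

```text
clock: 4.95
position: [0.4401, -0.1932, 0.2444]
tcp_rot: [2.758, 1.497, 0.004]
ft_force: [-0.7, 0.5, -2.6]
opening: 0.0443
[ 0.43934019 -0.19283413  0.24116447] [-2.76073748e+00 -1.49892786e+00  1.81716670e-04] [ 0.32140453  0.57447642 -3.26010996]
```

View pics/lift.png

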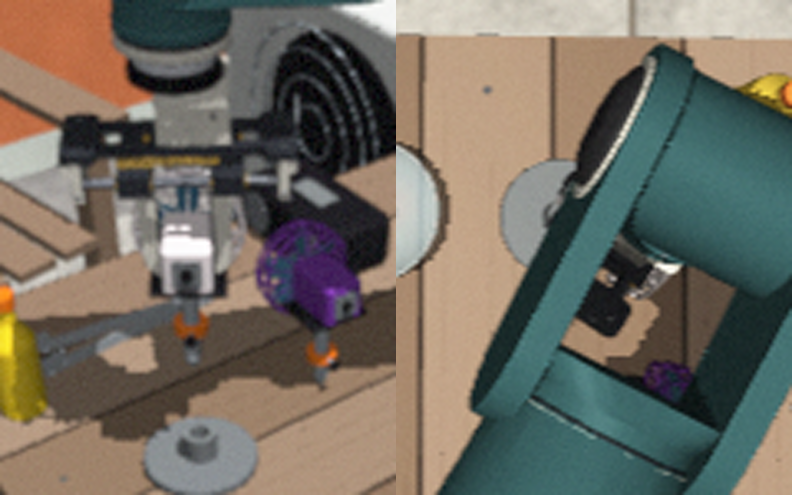

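The fan is held clear and upright. In the scene crop the foot is at (194,360), the collar at (191,326) and the empty tube at (201,430). I'll use these to work out the stem's offset from the TCP.

```bash
python3 - <<'E'
from h import *
s=load("scene1.pkl")
px=lambda p:(160+(p[0]+.5)/3.3-.5,40+(p[1]+.5)/3.3-.5)
print("foot",plane(s,px((194,360)),.122),"tube",plane(s,px((201,430)),.040))
print("proj tcp axis foot/100 up", proj(s,(.4393,-.1930,.122)),proj(s,(.4393,-.193,.172)),px((194,360)),px((191,326)))
h=cv2.cvtColor(s["image"],cv2.COLOR_RGB2HSV); m=((h[...,0]<15)&(h[...,1]>180)&(h[...,2]>80)).astype(np.uint8)*255
k=blob(m,205,125,232,155); x,y,w,hh=cv2.boundingRect(k); print("collar",x,y,w,hh)
for z in np.arange(.15,.2,.005): print(z,proj(s,(.4393,-.193,z)).round(1))
E
```

```text
foot [ 0.43351891 -0.20781445  0.122     ] tube [ 0.43563484 -0.20074146  0.04      ]
proj tcp axis foot/100 up [219.44317011 151.76888535] [218.4748676 138.5971494] (218.43939393939394, 148.74242424242425) (217.53030303030303, 138.43939393939394)
collar 213 136 10 6
0.15 [218.9 144.5]
0.155 [218.8 143.2]
0.16 [218.7 141.8]
0.165 [218.6 140.5]
0.17 [218.5 139.1]
0.17500000000000002 [218.4 137.8]
0.18000000000000002 [218.3 136.4]
0.18500000000000003 [218.2 135. ]
0.19000000000000003 [218.1 133.6]
0.19500000000000003 [218.  132.2]
0.20000000000000004 [217.9 130.8]
```

```bash
python3 - <<'E'
from h import *
s=load("scene1.pkl"); im=s["image"]
h=cv2.cvtColor(im,cv2.COLOR_RGB2HSV)
m=((h[...,1]<75)&(h[...,2]>85)).astype(np.uint8)*255
k=blob(m,198,158,245,196); print(cv2.boundingRect(k)); k=cv2.convexHull(k)
pts=np.array([plane(s,p[0],.012)[:2] for p in k]); c,r=cv2.minEnclosingCircle((pts*1000).astype(np.float32)); print("disc centre",c,r)
pc=np.array([proj(s,(.437+.058*np.cos(a),-.1955+.058*np.sin(a),.012)) for a in np.linspace(0,6.28,60)]); print("expected box",pc.min(0),pc.max(0))
g=cv2.cvtColor(im,cv2.COLOR_RGB2GRAY); print(g[126:156,208:230])
big=np.hstack([cv2.resize(im[60:192,185:253,::-1],None,fx=4.5,fy=4.5,interpolation=cv2.INTER_CUBIC),cv2.resize(im[118:178,203:243,::-1],None,fx=9.9,fy=9.9,interpolation=cv2.INTER_CUBIC)]);print(big.shape);cv2.imwrite("pics/z.png",big)
E
```

```text
(198, 165, 44, 31)
disc centre (455.39874267578125, -184.92552185058594) 83.03345489501953
expected box [204.06034148 166.05108498] [238.92779361 189.38260494]
[[ 45 114 163 158 122  90  70  60  54  67  78  84 107 158 184 187 134  50
   22  33  69 130]
 [ 38 112 164 166 136  94  70  58  59  62  69  75 114 164 182 176 125  46
   29  33  74 132]
 [ 33  97 139 152 133  82  48  43  47  49  53  68 109 143 156 137  92  40
   36  32  78 138]
 [ 58  61  74  82  82  66  51  35  36  30  37  40  64  81  80  69  56  46
   45  55  88 136]
 [109  98  91  85  95 101  84  67  61  57  59  58  76  98  93  94  95  99
  107 113 126 150]
 [132 118 107  99 106 122 112  88  85  90  85  79 106 128 123 137 142 153
  161 160 159 164]
 [100  88  88  86  92  98  89  84  89  88  86  78 112 141 136 146 157 162
  161 161 159 159]
 [ 85  84  85  85  86  85  73  75  87  93  86  80 119 154 160 161 163 160
  152 158 163 152]
 [ 84  83  87  84  82  85  81  77  86  91  85  78 101 142 154 149 137 136
  141 140 136 114]
 [ 84  84  85  79  83  85  82  83  84  90  90  81  84 107 130 116  84  84
   83  81  82  80]
 [ 85  80 
[... 1164 characters left out ...]
 74  78  78  77
   80  67  65  61]
 [ 76  76  77  79  73  80  77  75  80  98 113 101  82  77  79  79  78  74
   66  58  51  54]
 [ 80  76  74  78  77  77  75  76  73  76  74  72  77  80  75  71  67  60
   50  46  55  64]
 [ 79  76  77  78  79  75  76  75  78  77  79  74  71  69  62  55  52  56
   61  62  63  67]
 [ 74  78  73  71  79  80  75  77  76  73  69  67  53  53  57  49  65  65
   63  65  62  65]
 [ 74  78  77  74  78  78  77  72  70  66  59  49  49  58  62  66  60  64
   62  66  63  67]
 [ 79  76  82  75  77  72  64  69  58  50  51  57  62  66  67  65  68  63
   68  66  69  84]
 [ 77  77  73  75  69  54  50  50  54  57  63  66  65  62  66  68  65  62
   84 101  97 119]]
(594, 702, 3)
```

View pics/z.png

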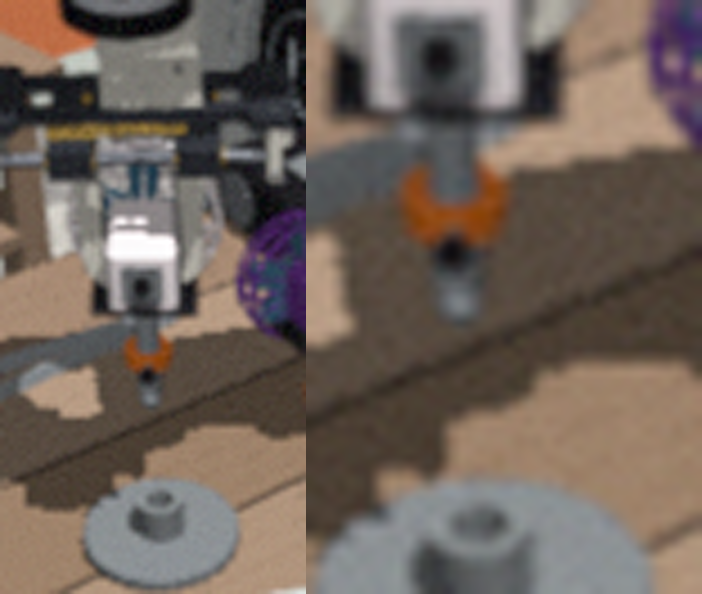

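```bash
python3 -m crank '[{"claw":0.3,"linear":[15,18,0],"angular":[0,0,-0.08]},{"claw":0.3,"linear":[45,54,0],"angular":[0,0,-0.22]},{"claw":0.3,"linear":[80,95,0],"angular":[0,0,-0.38]},{"claw":0.3,"linear":[115,137,0],"angular":[0,0,-0.54]},{"claw":0.3,"linear":[150,179,0],"angular":[0,0,-0.7]},{"claw":0.3,"linear":[185,221,0],"angular":[0,0,-0.85]},{"claw":0.3,"linear":[212,253,0],"angular":[0,0,-0.95]},{"claw":0.3,"linear":[223,266,0],"angular":[0,0,-0.99]}]'
python3 -m crank '[{"claw":0.3,"linear":[0,0,-20],"angular":[0,0,0]},{"claw":0.3,"linear":[0,0,-45],"angular":[0,0,0]},{"claw":0.3,"linear":[0,0,-60],"angular":[0,0,0]},{"claw":0.3,"linear":[0,0,-65],"angular":[0,0,0]},{"claw":0.3,"linear":[0,0,-65],"angular":[0,0,0]}]'
python3 - <<'E'
from station import manip
from h import *
im=[]
for n,(x,y,w,h) in (("scene",(170,190,70,100)),("top",(200,80,70,100))):
    c=manip.capture(n); pickle.dump(c,open(n+"2.pkl","wb")); a=c["image"][y:y+h,x:x+w,::-1]; im.append(cv2.resize(a,None,fx=5.5,fy=5.5,interpolation=cv2.INTER_CUBIC))
cv2.imwrite("pics/pre.png",np.hstack(im))
s=manip.get_state(); print(s["position"],s["tcp_rot"],s["ft_force"],s["ft_torque"])
E
```

```text
clock: 6.05
position: [0.663, 0.075, 0.239]
tcp_rot: [3.142, 0.006, -0.005]
ft_force: [-0.7, -0.6, -1.8]
opening: 0.0442
clock: 6.68
position: [0.6623, 0.0728, 0.1767]
tcp_rot: [3.142, 0.007, 0.0]
ft_force: [0.9, 0.2, -2.4]
opening: 0.044
[0.66265216 0.07298191 0.17757682] [-3.14150327e+00 -7.48045656e-03 -1.87892860e-03] [ 0.19227854 -0.17096572 -2.49509624] [-0.02719949  0.14647625 -0.01933755]
```

View pics/pre.png

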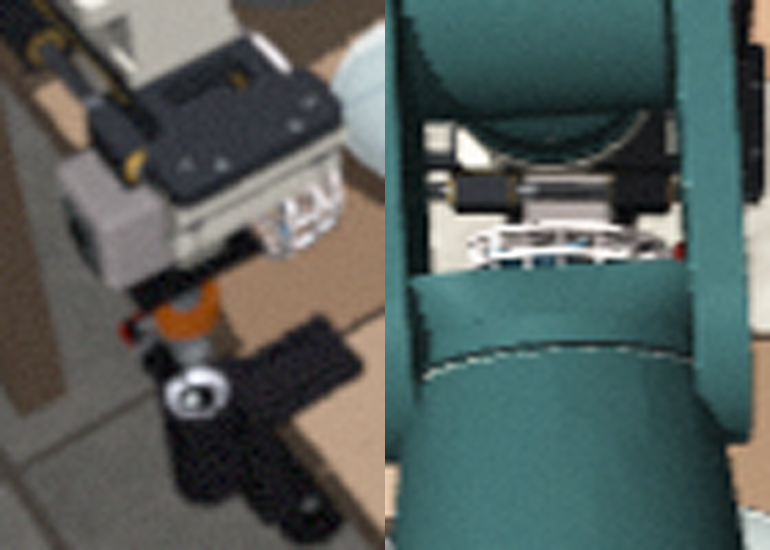

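In the crop the stem (188,345) stands just above the mouth ring (196,392), with the collar at (188,310) and the guard facing inward. I'll check the lateral offset against a vertical line projected through the mouth.

```bash
python3 - <<'E'
from h import *
s=load("scene2.pkl"); im=s["image"]; h=cv2.cvtColor(im,cv2.COLOR_RGB2HSV)
m=((h[...,0]>5)&(h[...,0]<16)&(h[...,1]>180)&(h[...,2]>80)).astype(np.uint8)*255
k=blob(m,195,235,215,258); print("collar box",cv2.boundingRect(k),cv2.minAreaRect(k))
for z in (.035,.045,.057,.07,.09,.1,.11): print(z,proj(s,(.659,.073,z)).round(2))
P=proj(s,(.659,.073,.057)); print([ (proj(s,np.array([.659,.073,.057])+d)-P).round(2).tolist() for d in ((.005,0,0),(0,.005,0),(0,0,.005))])
g=cv2.cvtColor(im,cv2.COLOR_RGB2GRAY); print("rows 246-267, cols 196-215"); print(g[246:268,196:216])
E
```

```text
collar box (198, 241, 12, 10) ((204.36793518066406, 246.4622802734375), (6.993257999420166, 11.65542984008789), 60.945396423339844)
0.035 [205.46 261.1 ]
0.045 [205.12 258.85]
0.057 [204.71 256.1 ]
0.07 [204.26 253.06]
0.09 [203.54 248.27]
0.1 [203.17 245.81]
0.11 [202.8  243.32]
[[-1.7, 0.97], [1.03, 1.33], [-0.17, -1.16]]
rows 246-267, cols 196-215
[[ 26  32  59  80  84  92  95  96  88  87  86  83  77  71  90 124 132 130
  130 129]
 [ 57  68  79  84  83  90  90  91  85  87  89  82  75  65  66 106 130 133
  131 131]
 [ 88  96  91  83  88  89  89  88  86  85  86  80  75  70  68  93 120 130
  133 128]
 [ 92  91  89  87  83  88  91  94  88  84  80  82  72  67  63  69 107 128
  129 129]
 [ 63  77  75  87  84  92  89  85  87  90  85  77  73  65  67  63  92 123
  128 134]
 [ 75  76  67  70  82  88  88  94  93  96  94  77  65  58  60  62  64  93
  120 132]
 [ 80  68  37  41  57  77  87  92 100 103 107  99  69  60  59  63  61  70
  107 131]
 [ 71  42  21  14  33  63  85  99 115 126 118  99  73  61  60  54  58  82
  109 122]
 [ 39  22  19  16  15  54  80 108 120 128 121  92  73  58  49  42  
[... 423 characters left out ...]
  42  34
   28  33]
 [ 89  81  56  50 138 205 219 164 106  80  68  70 107 150 152 101  34  33
   36  30]
 [ 72  70  52  52 149 201 164  90 122 113  51  14  62 127 133  87  36  28
   32  34]
 [ 75  81  69  55 132 181 137 116 187 169  81  18  47 126 132  67  28  27
   28  32]
 [ 87  94  77  57 101 151 133 126 168 139  72  36  69 118 109  42  19  32
   29  32]
 [ 92  96  81  55  48 112 129 113 113 106  82  84  97  73  48  27  21  10
   25  26]
 [ 91  92  87  59  32  51  97 120 128 120 105 104  88  44  31  32  21  14
   11  27]
 [ 90  90  95  70  28  20  37  49  45  48  42  41  35  18  25  13  20  19
   10  27]
 [ 93  95  93  70  19   9  19  23  19  30  31  25  22  25  12  31  14  12
   18  21]]
```

The alignment is within about 1–2 mm in the view plane. I'll descend into the funnel and check the forces as it goes.

```bash
S='from station import manip
s=manip.get_state(); print(s["position"].round(4),s["ft_force"].round(1),s["ft_torque"].round(2))'
python3 -m crank '[{"claw":0.3,"linear":[0,0,-8],"angular":[0,0,0]},{"claw":0.3,"linear":[0,0,-16],"angular":[0,0,0]},{"claw":0.3,"linear":[0,0,-20],"angular":[0,0,0]},{"claw":0.3,"linear":[0,0,-20],"angular":[0,0,0]}]'; python3 -c "$S"
python3 -m crank '[{"claw":0.3,"linear":[0,0,-2],"angular":[0,0,0]},{"claw":0.3,"linear":[0,0,-3],"angular":[0,0,0]},{"claw":0.3,"linear":[0,0,-3],"angular":[0,0,0]}]'; python3 -c "$S"
```

```text
clock: 7.28
position: [0.6623, 0.0731, 0.1561]
tcp_rot: [3.142, 0.008, -0.001]
ft_force: [-0.3, -0.6, -2.9]
opening: 0.0436
[0.6623 0.0731 0.1561] [-0.3 -0.6 -2.9] [0.05 0.12 0.05]
clock: 7.65
position: [0.6624, 0.0731, 0.1537]
tcp_rot: [3.142, 0.007, 0.0]
ft_force: [-0.5, -0.3, -1.7]
opening: 0.0443
[0.6624 0.0731 0.1537] [-0.5 -0.3 -1.7] [-0.08  0.15  0.03]
```

```bash
S='from station import manip
s=manip.get_state(); print(s["position"].round(4),s["ft_force"].round(1),s["ft_torque"].round(2))'
python3 -m crank '[{"claw":0.3,"linear":[0,0,-1],"angular":[0,0,0]},{"claw":0.3,"linear":[0,0,-3],"angular":[0,0,0]},{"claw":0.3,"linear":[0,0,-3],"angular":[0,0,0]}]'; python3 -c "$S"
```

```text
clock: 8.02
position: [0.6623, 0.0731, 0.1504]
tcp_rot: [-3.142, -0.008, 0.001]
ft_force: [-0.7, -0.8, -3.2]
opening: 0.044
[0.6623 0.0731 0.1504] [-0.7 -0.8 -3.2] [-0.03  0.15 -0.  ]
```

```bash

python3 -m crank '[{"claw":0.3,"linear":[0,0,-2],"angular":[0,0,0]},{"claw":0.3,"linear":[0,0,-3],"angular":[0,0,0]},{"claw":0.3,"linear":[0,0,-3],"angular":[0,0,0]}]'|grep -E "pos|force"
python3 -m crank '[{"claw":0.3,"linear":[0,0,-2],"angular":[0,0,0]},{"claw":0.3,"linear":[0,0,-3],"angular":[0,0,0]},{"claw":0.3,"linear":[0,0,-3],"angular":[0,0,0]}]'|grep -E "pos|force"
```

```text
position: [0.6624, 0.0731, 0.1475]
ft_force: [0.3, 0.1, -3.0]
position: [0.6624, 0.0731, 0.1445]
ft_force: [0.2, 0.1, -2.2]
```

```bash

python3 -m crank '[{"claw":0.3,"linear":[0,0,-2],"angular":[0,0,0]},{"claw":0.3,"linear":[0,0,-2],"angular":[0,0,0]}]'|grep -E "pos|force"
```

```text
position: [0.6624, 0.0732, 0.1425]
ft_force: [1.0, 0.6, -3.3]
```

```bash

for i in 1; do python3 -m crank '[{"claw":0.3,"linear":[0,0,-2],"angular":[0,0,0]},{"claw":0.3,"linear":[0,0,-2],"angular":[0,0,0]}]'|grep -E "pos|force"; done
python3 -m crank '[{"claw":0.3,"linear":[0,0,-2],"angular":[0,0,0]},{"claw":0.3,"linear":[0,0,-2],"angular":[0,0,0]}]'|grep -E "pos|force"
python3 -m crank '[{"claw":0.3,"linear":[0,0,-2],"angular":[0,0,0]},{"claw":0.3,"linear":[0,0,-2],"angular":[0,0,0]}]'|grep -E "pos|force"
```

```text
position: [0.6624, 0.0732, 0.1405]
ft_force: [0.8, 1.7, -1.8]
position: [0.6622, 0.0733, 0.1382]
ft_force: [0.6, 2.1, -3.2]
position: [0.6625, 0.0734, 0.1366]
ft_force: [0.5, 4.9, -0.5]
```

The side force confirms the plunger contact. The images put the collar's underside roughly 35–40 mm above the foot, so I expect the rim at TCP z ≈ 0.115–0.12.

```bash

python3 -m crank '[{"claw":0.3,"linear":[0,0,-2],"angular":[0,0,0]},{"claw":0.3,"linear":[0,0,-2],"angular":[0,0,0]}]'|grep -E "pos|force"
python3 -m crank '[{"claw":0.3,"linear":[0,0,-2],"angular":[0,0,0]},{"claw":0.3,"linear":[0,0,-2],"angular":[0,0,0]}]'|grep -E "pos|force"
python3 -m crank '[{"claw":0.3,"linear":[0,0,-2],"angular":[0,0,0]},{"claw":0.3,"linear":[0,0,-2],"angular":[0,0,0]}]'|grep -E "pos|force"
```

```text
position: [0.6626, 0.0734, 0.1349]
ft_force: [1.0, 5.9, 0.5]
position: [0.6624, 0.0736, 0.1328]
ft_force: [-0.3, 6.0, -1.2]
position: [0.6623, 0.0736, 0.1304]
ft_force: [1.3, 6.3, -4.4]
```

```bash

python3 -m crank '[{"claw":0.3,"linear":[0,0,-2],"angular":[0,0,0]},{"claw":0.3,"linear":[0,0,-2],"angular":[0,0,0]}]'|grep -E "pos|force"
python3 -m crank '[{"claw":0.3,"linear":[0,0,-2],"angular":[0,0,0]},{"claw":0.3,"linear":[0,0,-2],"angular":[0,0,0]}]'|grep -E "pos|force"
```

```text
position: [0.6623, 0.0737, 0.1282]
ft_force: [1.2, 7.1, -3.8]
position: [0.6623, 0.0737, 0.1262]
ft_force: [0.0, 5.8, -5.3]
```

```bash

python3 -m crank '[{"claw":0.3,"linear":[0,0,-2],"angular":[0,0,0]}]'|grep -E "pos|force"
python3 -m crank '[{"claw":0.3,"linear":[0,0,-1],"angular":[0,0,0]}]'|grep -E "pos|force"
python3 -m crank '[{"claw":0.3,"linear":[0,0,-1],"angular":[0,0,0]}]'|grep -E "pos|force"
```

```text
position: [0.6624, 0.0737, 0.1246]
ft_force: [-0.0, 6.4, -3.9]
position: [0.6624, 0.0736, 0.1234]
ft_force: [0.7, 6.9, 0.2]
position: [0.6624, 0.0736, 0.1226]
ft_force: [-0.1, 6.9, 1.3]
```

```bash

python3 -m crank '[{"claw":0.3,"linear":[0,0,-1],"angular":[0,0,0]}]'|grep -E "pos|force"
python3 -m crank '[{"claw":0.3,"linear":[0,0,-1],"angular":[0,0,0]}]'|grep -E "pos|force"
```

```text
position: [0.6624, 0.0736, 0.1216]
ft_force: [0.3, 7.0, 0.1]
position: [0.6624, 0.0737, 0.1207]
ft_force: [-0.5, 6.8, 2.3]
```

```bash

python3 -m crank '[{"claw":0.3,"linear":[0,0,-1],"angular":[0,0,0]}]'|grep -E "pos|force"
python3 -m crank '[{"claw":0.3,"linear":[0,0,-1],"angular":[0,0,0]}]'|grep -E "pos|force"
```

```text
position: [0.6624, 0.0736, 0.1197]
ft_force: [-0.6, 7.1, -4.3]
position: [0.6624, 0.0737, 0.1187]
ft_force: [-1.0, 6.8, -5.1]
```

```bash

python3 -m crank '[{"claw":0.3,"linear":[0,0,-1],"angular":[0,0,0]}]'|grep -E "pos|force"
python3 -m crank '[{"claw":0.3,"linear":[0,0,0],"angular":[0,0,0]}]'|grep -E "pos|force"
```

```text
position: [0.6624, 0.0736, 0.1176]
ft_force: [-0.4, 6.6, -1.9]
position: [0.6623, 0.0736, 0.1173]
ft_force: [1.1, 7.3, -4.0]
```

```bash

python3 -m crank '[{"claw":0.3,"linear":[0,0,-1],"angular":[0,0,0]}]'|grep -E "pos|force"
```

```text
position: [0.6623, 0.0736, 0.1166]
ft_force: [-0.4, 7.2, -1.9]
```

```bash
python3 - <<'E'
from station import manip
from h import *
c=manip.capture("scene"); im=c["image"]; pickle.dump(c,open("scene3.pkl","wb"))
cv2.imwrite("pics/mid.png",cv2.resize(im[225:285,175:245,::-1],None,fx=8,fy=8,interpolation=cv2.INTER_CUBIC))
h=cv2.cvtColor(im,cv2.COLOR_RGB2HSV)
m=((h[...,0]>5)&(h[...,0]<16)&(h[...,1]>180)&(h[...,2]>80)).astype(np.uint8)*255
k=blob(m,195,240,220,272); print("collar",cv2.boundingRect(k))
for dz in (0,.01,.02,.03): print(dz,proj(c,(.659,.073,.035+dz)))
E
```

```text
collar (201, 257, 11, 9)
0 [205.4599423 261.0981682]
0.01 [205.12339704 258.84707034]
0.02 [204.78158215 256.56072477]
0.03 [204.43437289 254.23829708]
```

View pics/mid.png

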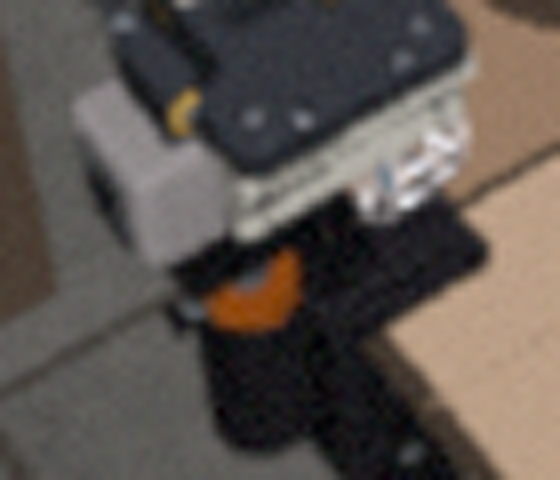

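The collar's lower edge is at row ≈266. The projected seated position is about 266.3, so it is within a millimetre or two of the rim.

```bash

python3 -m crank '[{"claw":0.3,"linear":[0,0,-1],"angular":[0,0,0]}]'|grep -E "pos|force"
```

```text
position: [0.6624, 0.0736, 0.1156]
ft_force: [-0.3, 7.1, 0.9]
```

```bash

python3 -m crank '[{"claw":0.3,"linear":[0,0,-0.7],"angular":[0,0,0]}]'|grep -E "pos|force"
```

```text
position: [0.6625, 0.0736, 0.1155]
ft_force: [-2.4, 6.9, 7.1]
```

```bash

python3 -m crank '[{"claw":0.3,"linear":[0,0,-0.7],"angular":[0,0,0]}]'|grep -E "pos|force"
```

```text
position: [0.6626, 0.0737, 0.1155]
ft_force: [-3.1, 7.3, 12.4]
```

Firm contact: the TCP stopped at z 0.1155 while the force rose 7 → 12 N. The collar is on the rim, so I'll ease off slightly, release and retreat upward.

```bash

python3 -m crank '[{"claw":0.3,"linear":[0,0,0.5],"angular":[0,0,0]},{"claw":0.55,"linear":[0,0,1],"angular":[0,0,0]},{"claw":0.65,"linear":[0,0,1.2],"angular":[0,0,0]},{"claw":0.75,"linear":[0,0,1.2],"angular":[0,0,0]},{"claw":0.75,"linear":[0,0,1.2],"angular":[0,0,0]},{"claw":0.75,"linear":[0,0,1.2],"angular":[0,0,0]}]'
python3 -m crank '[{"claw":0.75,"linear":[0,0,8],"angular":[0,0,0]},{"claw":0.75,"linear":[0,0,20],"angular":[0,0,0]},{"claw":0.75,"linear":[0,0,40],"angular":[0,0,0]},{"claw":0.75,"linear":[0,0,70],"angular":[0,0,0]},{"claw":0.75,"linear":[0,0,110],"angular":[0,0,0]},{"claw":0.75,"linear":[-50,0,150],"angular":[0,0,0]},{"claw":0.75,"linear":[-100,0,160],"angular":[0,0,0]},{"claw":0.75,"linear":[-150,0,160],"angular":[0,0,0]}]'
python3 - <<'E'
from station import manip
from h import *
im=[]
for n,(x,y,w,h) in (("scene",(165,200,85,90)),("top",(200,85,85,90))):
    c=manip.capture(n); pickle.dump(c,open(n+"4.pkl","wb")); a=c["image"]; im.append(cv2.resize(a[y:y+h,x:x+w,::-1],None,fx=4.6,fy=4.6,interpolation=cv2.INTER_CUBIC)); cv2.imwrite(f"pics/{n}4.png",a[:,:,::-1])
cv2.imwrite("pics/end.png",np.hstack(im))
a,b=load("scene0.pkl"),load("scene4.pkl")
h=cv2.cvtColor(b["image"],cv2.COLOR_RGB2HSV); m=((h[...,0]>5)&(h[...,0]<16)&(h[...,1]>180)&(h[...,2]>80)).astype(np.uint8)*255
print("collar",cv2.boundingRect(blob(m,190,235,225,280)))
P=np.array([proj(b,(.659+.016*np.cos(q),.073+.016*np.sin(q),.035)) for q in np.linspace(0,6.28,60)]); print("seated bottom row",P.max(0),P.min(0))
E
```

```text
clock: 13.45
position: [0.6624, 0.0731, 0.1154]
tcp_rot: [3.141, 0.008, -0.0]
ft_force: [0.1, -0.6, -0.7]
opening: 0.07
clock: 14.45
position: [0.5111, 0.0731, 0.2782]
tcp_rot: [-3.141, -0.007, -0.005]
ft_force: [0.7, 0.6, 0.9]
opening: 0.0696
collar (202, 257, 11, 10)
seated bottom row [211.68661025 266.38792776] [199.21366266 255.94273831]
```

View pics/end.png

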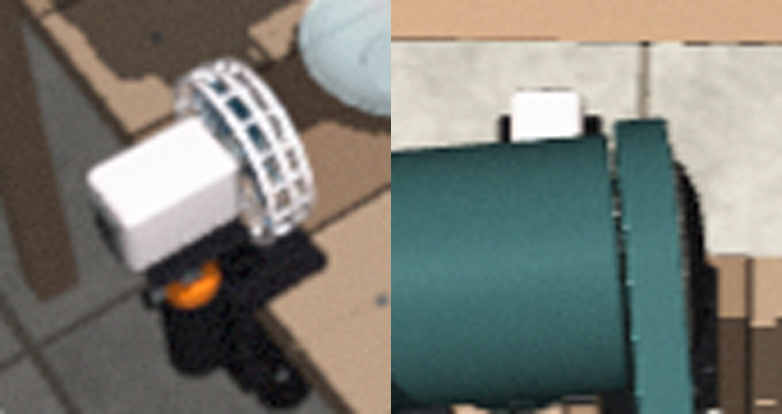

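View pics/scene4.png

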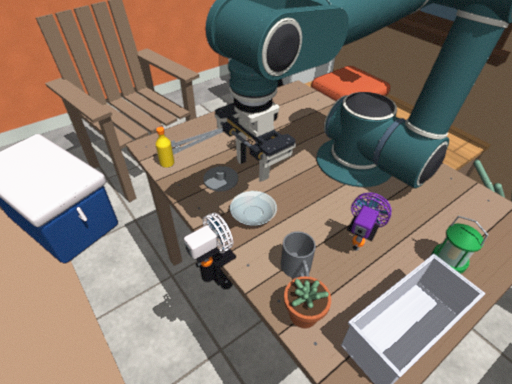

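The fan is seated and facing inward, with its collar at scene (207,262) on the rim. The stand and the other objects haven't moved. One numeric check of tilt and yaw before I hand in.

```bash
python3 - <<'E'
from h import *
s,t=load("scene4.pkl"),load("top4.pkl")
px=lambda p,x,y:(x+(p[0]+.5)/4.6-.5,y+(p[1]+.5)/4.6-.5)
z=.035-.039+.148
# housing top corners in scene crop: back-left, back-right, front pair
for p in ((92,180),(133,215),(238,165),(203,118)): print("scene top corner",plane(s,px(p,165,200),z).round(4))
for p in ((512-391,92),(580-391,92)): print("top corner",plane(t,px(p,200,85),z).round(4))
print("expected back corners",(.699,.095),(.699,.051),"front",(.631,.051),(.631,.095))
E
```

```text
scene top corner [0.6971 0.0605 0.144 ]
scene top corner [0.6913 0.092  0.144 ]
scene top corner [0.6323 0.0962 0.144 ]
scene top corner [0.6303 0.0588 0.144 ]
top corner [0.6943 0.0965 0.144 ]
top corner [0.6948 0.054  0.144 ]
expected back corners (0.699, 0.095) (0.699, 0.051) front (0.631, 0.051) (0.631, 0.095)
```

The apparent back edge is about 4 mm short of expected. The same edge pick read about 3 mm short when the fan was upright in the stand, so the real lean is roughly 0.01–0.02 rad, within the limit. Handing in.

```bash
python3 -c "
from station import manip
print(manip.finish_job())"
```

```text
the job is handed in; nothing more can be done
None
```

I moved the white fan from its stand to the clamp, pressed it home and handed the job in, with about 14.5 s of the 56 s used. No verdict was reported.

**Insertion:** I gripped the fan by the flat sides, lifted it straight out and lowered it into the socket in small steps. The plunger showed as a side force of about 7 N. The collar met the rim with the foot about 39 mm below it. The TCP stopped there while the measured push rose to about 12 N, so I stopped, eased off, released and moved clear.

**Last checks:**
- **Collar:** its lower edge in the scene image was at row 267, against 266.4 expected when seated.
- **Facing:** the guard faces in over the table, with only a small yaw error.
- **Robot:** the gripper was empty and clear of everything, with forces near zero.
- **Other things:** the stand and the other objects looked unmoved in the final picture. I did not measure them.

**Check that disagreed:** the housing's back edge measured about 4 mm short of where an upright fan should be. The same measurement read about 3 mm short while the fan was still in its stand, so I took most of it as bias. The remaining lean is about 0.01–0.02 rad (limit 0.06), close to the limit of what the cameras can resolve.

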